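# Grinder eye shield down, then start

### The job

Get the bench grinder running safely: push the yellow-framed eye shield over and down onto its stop, then gently press the green start button all the way in with the fingertips, let it spring back and withdraw. Do not press the red or blue button, leave the black-framed shield up as it is, and do not shift or pick up any of the loose things.

Things in the scene. Friction and masses are not known exactly. Their poses are not given: they have to be found in the camera images.
- yellow_shield (a joint): Angle of the yellow-framed eye shield (rad). 0: pane stands straight up; grows as its free edge swings towards the operator (the unit's -x) and down; 1.57: level; 1.8: on its stop, 13 degrees below level. Starts at 0.15 to 0.45, is held by friction, stays where it is left; about 1 N at the free edge swings it. Push it from behind (+x side), then from above.
- yellow_hinge (a point): Middle of the yellow shield's hinge axis, 225 mm above the bench; its axes are those of the wheel unit (x away from the operator, y along the hinge, z up). A steel bracket 30 mm wide holds it from below.
- yellow_edge (a point): Middle of the yellow shield's free edge, 115 mm from the hinge axis; moves with the shield: a clear pane in a yellow frame, 90 mm wide, 6 mm thick. Its z axis points from the hinge to this edge, its x axis out of the pane's back (upper when down) face.
- yellow_unit: The wheel unit under the yellow shield, with a white wheel. Fixed at either end of the grinder, 250 mm from the other. Origin on the bench under the wheel; x away from the operator, y along the axle. Wheel 146 mm across, centre 130 mm up, in a grey band guard 46 mm wide, up to x = 95 and z = 220 mm; a tool rest in front reaches x = -125 mm at 123 mm height.
- black_shield (a joint): Angle of the black-framed eye shield (rad), same make and same joint values as the yellow one; starts nearly upright too. Leave alone.
- black_edge (a point): Middle of the black shield's free edge, 115 mm from its hinge axis.
- black_unit: The wheel unit under the black shield, with a dark grey wheel; otherwise the same as yellow_unit.
- motor: Grey motor of the grinder between the two wheel units, fixed: 132 mm across, 130 mm long along y, axle at 130 mm height, top at 198 mm; origin on the bench below the middle of the axle.
- station: Fixed grey push-button station, a box 225 (its x) x 85 x 46 mm; origin at the centre of its underside. Three buttons stand in a row along its x, 70 mm apart, in any order: green start, red stop, blue lamp.
- start (a joint): Travel of the green start button (m): 0 out, 0.006 fully in. It springs back; about 1.5 N starts it moving, 5 N holds it fully in.
- start_top (a point): Centre of the green button's cap top, 68 mm above the bench when out. The cap is 36 mm across and stands 10 mm above its 52 mm wide black collar when out; it is pressed straight down.
- start_base: The green button's black collar, 52 mm across, 12 mm high; origin at the centre of its underside on the station's top face (46 mm above the bench).
- stop (a joint): Travel of the red stop button (m): 0 out, 0.006 fully in. Leave alone.
- stop_top (a point): Centre of the red button's cap top; same make as the green one.
- lamp (a joint): Travel of the blue lamp button (m): 0 out, 0.006 fully in. Leave alone.
- lamp_top (a point): Centre of the blue button's cap top; same make as the green one.
- oil_can: Loose plastic oil bottle, upright, blue with a red cap, 56 mm across, 130 mm tall; origin at the centre of its underside. Leave alone.
- wrench: Loose steel wrench lying flat in front of the grinder; about 180 mm long along its x. Leave alone.
- screwdriver: Loose screwdriver with an orange handle, lying flat, about 200 mm long along its x. Leave alone.
- spare_wheel: Loose spare grinding wheel lying flat, grey ring 140 mm across, 20 mm thick; origin at the centre of its underside. Leave alone.
- red_box: Loose red and brown cardboard carton 160 (its x) x 120 x 55 mm; origin at the centre of its underside. Leave alone.
- jar: Loose amber jar with a steel cap, 70 mm across, 90 mm tall; origin at the centre of its underside. Leave alone.
- bushing: Loose flanged brass bushing, 56 mm across, 45 mm tall; origin at the centre of its underside. Leave alone.

How it is judged:
By the outcome, as a careful person would: the job done as asked, in the order asked, and still so for the second after the job is handed in, with the robot touching nothing.
It also fails if it takes over 51 s, if anything falls off the work surface, if the arm or the gripper's body presses on something with over 40 N, if the wrist force passes 120 N, or if a joint passes its speed limit or range.

### The arm

A 6-joint arm with a two-finger parallel gripper is mounted at the origin on the work surface. World frame = base frame: x ahead of the robot, y to its left, z up, the work surface at z = 0. Lengths are in m, angles in rad, forces in N, time in s.
With the tool pointing down it reaches from about 0.35 to 0.725 m from the base axis. Payload 6 kg.
Tool frame: the origin (TCP) lies midway between the tips of the shut fingers; the grasp point (between the pads) lies 19 mm behind it; z points along the fingers, y is the line along which they close (so a half turn about z gives the same grasp; the last joint's range is limited). The gripper opens to 85 mm and grips with 20 to 120 N. Pads are 22 mm wide; open, the fingers measure 114 mm over their backs; the gripper's body (76 mm by 85 mm) begins 54 mm behind the grasp point. The pads swing forward as they close: fully open they stand 13 mm farther back than shut.
Start: joints at [-0.806, 0.04, 0.085, 0, -1.615, -0.334], TCP at [0.251, -0.545, 0.231] pointing down, gripper open.
Joint ranges: [-2.56, 2.56], [-1.29, 2.01], [-1.08, 1.49], [-3.29, 1.98], [-2.81, -0.18], [-2.99, 2.99]. Speed limits (rad/s): [2.57, 2.57, 3.01, 3.14, 3.14, 3.14].

### API

Orientations are given as a unit quaternion [w, x, y, z].
In Python, from rig import env, get_image gives the robot as it stands.
- The arm moves only by the tool apply_moves, never from a script. Its arguments are lists of equal length, an entry for each row: "grip": the closure, from -1 (fully open) to 1 (shut), so that 0 is half open; "dp": the shift along the world's x, y, z in mm, a list of three; "rot": the turn, a rotation vector about the world's x, y, z in rad, a list of three. A call has 1 to 12 rows; each row shifts and turns the commanded pose from where the row before left it; what a row does not reach is not made up. A row lasts 1/8 s, in which the tool goes at most 62.5 mm and 10.7 degrees, less where a joint would pass 70% of its speed; a pose out of reach is approached as far as the arm can. A call with a gripper value outside its range is refused whole. The fingers move at their own pace and stop on an object; the grip force is fixed at half the most. Time passes only in rows, so rows that do not move let the fingers close. It gives the time, the measured TCP pose, the force, the opening and the grip force at its end, in the units of the state.
- env.state(): the state, without advancing time (a new reading comes with each control period).
- get_image(name): name is "scene" or "top" or "wrist"; returns a dict with "frame" (420x560x3 uint8, red, green, blue), "depth" (420x560 float32, m along the optical axis (not along the pixel's ray), 0 where there is no reading), "fx", "fy", "cx", "cy" (pixels), "rvec" (rotation vector, rad) and "tvec" (3), from world to camera coordinates, as OpenCV has them; the wrist camera has in their place "T_tool_cam" (4x4, takes a point from camera to tool coordinates, whose origin is the TCP and whose axes are the flange's). Camera axes: x right, y down, z forward; pixel columns grow to the right and rows downward; lengths in m; the calibration is good to about 2 mm. A picture is of the moment at which its call begins: read the wrist's pose just before it.
- env.sign_off(): hands the job in; it is judged then, once.
The state is a dict: "t": time; "joint_positions": joint angles; "joint_vel": joint speeds; "tau": joint torques, N m; "eef_pos": TCP position; "ee_rot": TCP orientation; "contact_force": force on the tool from outside, world axes, zero at the start; "ft_torque": the same for the moment, N m; "gripper_width": finger opening in m; "gripper_force": force on a finger pad.
Only numpy, scipy, OpenCV 4.12 (cv2) and the standard library are available. Lean on these libraries where they do the work, as an engineer would, in place of code of your own. Each camera call takes 0.05 s, during which the arm holds its last target. There are 200 camera calls.

## Working session

There is one attempt and no reset: what is moved stays moved. The work goes in short steps, Python scripts to look and compute and a tool call to move; the robot and the scene stay as the last step left them, time stands still between calls to the robot, and variables do not carry over. Pictures are saved under pics/ and viewed, at most 10 in all, crops included, and the job is handed in when it is done.

Besides the shell and the picture viewer there is one more tool, called as name(argument=value, ...), one argument or row to a line, values as JSON. apply_moves: Moves the arm, as the interface text tells. Its arguments: {"type":"object","properties":{"grip":{"type":"array"},"dp":{"type":"array"},"rot":{"type":"array"}},"required":["grip","dp","rot"]}

```bash
mkdir -p pics; cat > h.py <<'E'
import numpy as np, cv2
from rig import env, get_image
def grab(n):
    d=get_image(n); np.savez(f'pics/{n}.npz',**d); cv2.imwrite(f'pics/{n}.png',d['frame'][:,:,::-1]); return d
def world(d,u,v,z=None):
    R=cv2.Rodrigues(np.array(d['rvec'],float))[0]; t=np.array(d['tvec'],float).ravel()
    ray=np.array([(u-d['cx'])/d['fx'],(v-d['cy'])/d['fy'],1.])
    o=-R.T@t; r=R.T@ray
    if z is None: s=float(d['depth'][int(v),int(u)])
    else: s=(z-o[2])/r[2]
    return o+s*r
E
python3 - <<'E'
from h import *
grab('scene');grab('top');s=env.state();print(s)
E
```

```text
{'t': 0.1, 'joint_positions': array([-8.06326482e-01,  4.07875242e-02,  8.39087920e-02, -4.31326539e-04,
       -1.61548869e+00, -3.33748460e-01]), 'joint_vel': array([ 0.00118958, -0.00106748,  0.00336193,  0.00118794,  0.00020235,
        0.00113182]), 'tau': array([-6.41766921e-03, -3.69345546e+01,  3.48277760e+01,  6.95172340e+00,
       -4.58670576e-03,  2.13282124e-05]), 'eef_pos': array([ 0.25049526, -0.54488611,  0.23035289]), 'ee_rot': array([-2.26218792e-04, -2.13708978e-01,  9.76897031e-01,  7.82518086e-04]), 'contact_force': array([0.76759671, 0.09877992, 1.02269077]), 'ft_torque': array([-0.07673385,  0.01629084, -0.03002867]), 'gripper_force': 0.0, 'gripper_width': 0.08545059845030678}
```

View pics/scene.png

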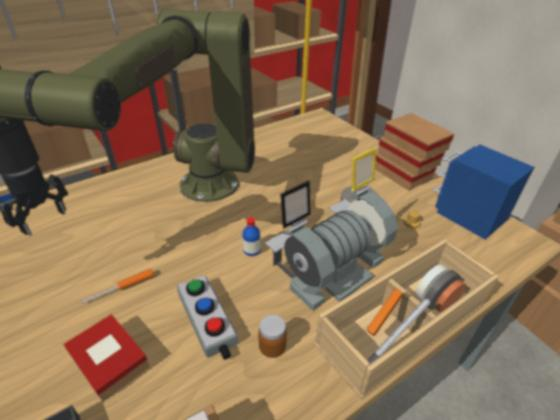

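View pics/top.png

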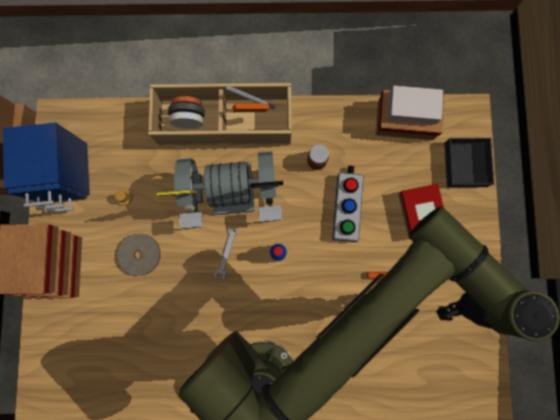

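The scene shows the yellow shield at (363,168), the black at (296,203) and the green button at (195,287). In the top view the yellow frame is at (175,193), the white-wheel unit at (188,183), its tool rest at (190,220), the green button at (347,227), and the oil can at (278,252).

```bash
python3 - <<'E'
from h import *
np.set_printoptions(precision=4,suppress=True)
for n in('top','scene'):
    d=np.load(f'pics/{n}.npz'); h=cv2.cvtColor(d['frame'],cv2.COLOR_RGB2HSV)
    def cl(lo,hi,box):
        m=cv2.inRange(h,lo,hi); v,u=np.nonzero(m); k=(u>=box[0])&(u<box[2])&(v>=box[1])&(v<box[3]); u,v=u[k],v[k]
        return u,v,np.array([world(d,a,b) for a,b in zip(u,v)])
    yb=(150,180,200,205) if n=='top' else (340,140,390,195)
    u,v,P=cl((22,120,80),(35,255,255),yb)
    k=P[:,2]>.2; P=P[k];u=u[k];v=v[k];print(n,'yellow',len(P),P.min(0),P.max(0),P.mean(0))
    # corners
    for i in (P[:,1].argmin(),P[:,1].argmax(),P[:,2].argmax(),P[:,2].argmin()): print('  ',u[i],v[i],P[i])
    w=P-P.mean(0); print('  svd',np.linalg.svd(w,full_matrices=False)[1:])
    gb=(330,210,365,240) if n=='top' else (180,275,210,300)
    u,v,P=cl((45,100,40),(85,255,255),gb); print('green',len(P),u.mean(),v.mean(),P.mean(0),world(d,u.mean(),v.mean(),.068))
    for c in ([(348,205),(350,185),(318,156),(278,252),(138,255),(122,197),(190,220),(270,213),(188,160),(176,160),(198,160),(258,156),(273,156),(338,238),(358,240),(340,173),(362,174)] if n=='top' else [(205,305),(214,325)]): print(c,world(d,*c))
E
```

```text
top yellow 125 [ 0.3349 -0.0665  0.2139] [0.577  0.2657 1.5091] [0.5482 0.2167 0.3308]
   182 192 [ 0.3349 -0.0665  1.5091]
   157 193 [0.5464 0.2657 0.3379]
   182 192 [ 0.3349 -0.0665  1.5091]
   178 191 [0.5743 0.2389 0.2139]
  svd (array([1.8115, 0.3197, 0.0296]), array([[-0.1744, -0.2203,  0.9597],
       [ 0.1194, -0.9722, -0.2015],
       [-0.9774, -0.0794, -0.1959]]))
green 112 347.73214285714283 226.26785714285714 [ 0.4803 -0.2772  0.0786] [ 0.4814 -0.2787  0.068 ]
(348, 205) [ 0.5514 -0.282   0.0643]
(350, 185) [ 0.6172 -0.29    0.0664]
(318, 156) [ 0.7094 -0.1852  0.0893]
(278, 252) [ 0.397  -0.0538  0.1335]
(138, 255) [0.3959 0.4192 0.0003]
(122, 197) [0.5864 0.4645 0.0467]
(190, 220) [0.4992 0.2212 0.1203]
(270, 213) [ 0.5193 -0.0293  0.1213]
(188, 160) [0.6788 0.2207 0.1707]
(176, 160) [ 0.723   0.299  -0.0001]
(198, 160) [0.7221 0.2224 0.0008]
(258, 156) [0.683  0.0042 0.1953]
(273, 156) [ 0.7347 -0.0371 -0.0014]
(338, 238) [ 0.446  -0.2502  0.0383]
(358, 240) [ 0.4388 -0.315   0.0411]
(340, 173) [ 0.6608 -0.2602  0.0518]
(362, 174) [ 0.6692 -0.3432 -0.0043]
scene yellow 321 [0.5426 0.1763 0.2429] [0.5709 0.2668 0.3414] [0.5581 0.2166 0.2952]
   353 164 [0.5569 0.1763 0.3243]
   374 172 [0.5576 0.2668 0.2663]
   359 155 [0.5515 0.1997 0.3414]
   362 186 [0.5667 0.2161 0.2429]
  svd (array([0.6637, 0.5723, 0.0342]), array([[ 0.1721, -0.1066, -0.9793],
       [-0.0491,  0.992 , -0.1167],
       [ 0.9839,  0.0681,  0.1655]]))
green 139 194.6978417266187 285.76258992805754 [ 0.4871 -0.2828  0.0662] [ 0.4886 -0.2833  0.068 ]
(205, 305) [ 0.559  -0.2884  0.0656]
(214, 325) [ 0.6281 -0.2983  0.0698]
```

```bash
python3 - <<'E'
from h import *
d=cv2.imread('pics/top.png');s=cv2.imread('pics/scene.png')
a=cv2.resize(d[140:240,150:290],None,fx=5,fy=5,interpolation=3)[:,:700]
cv2.imwrite('pics/a.png',a)
cv2.imwrite('pics/b.png',cv2.resize(s[130:310,260:440],(600,600),interpolation=3))
E
```

```text
(no output)
```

View pics/a.png

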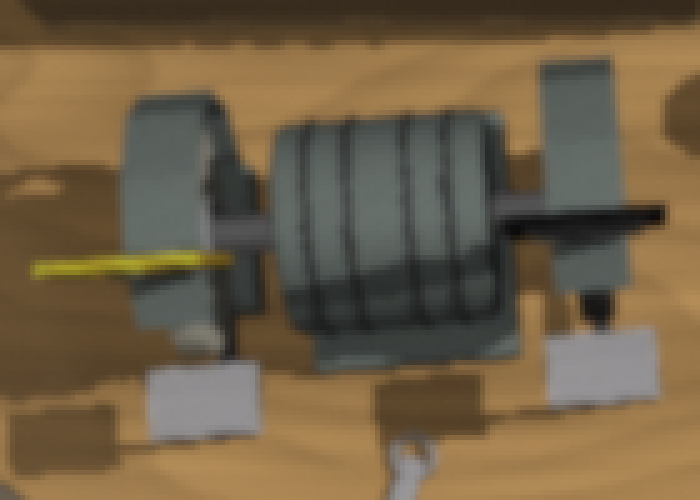

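View pics/b.png

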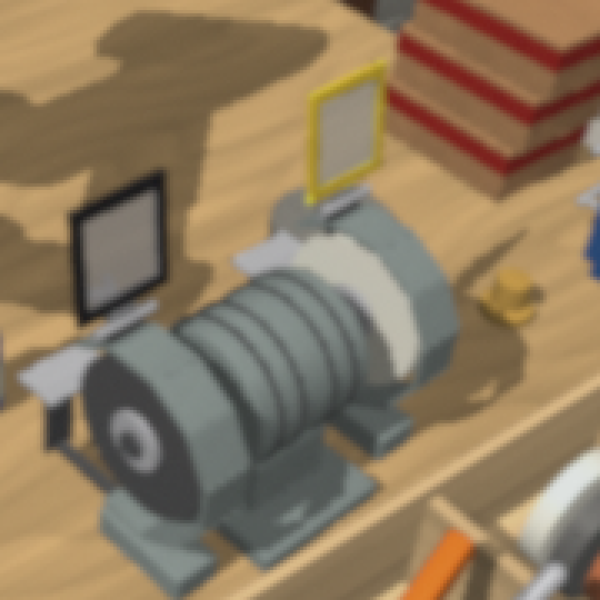

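The crops show the yellow shield leaning slightly towards the robot. Its edge middle is at about (.550, .221, .338), its angle about 0.17, and its hinge at about (.570, .222, .225). The unit yaw is about +0.08. I'll raise the arm, shut the fingers and travel over behind the yellow shield.

apply_moves(
  grip=[1,1,1,1,1,1,1,1,1,1,1,1],
  dp=[
    [0,0,40],
    [0,0,40],
    [0,0,40],
    [0,0,40],
    [20,40,0],
    [20,40,0],
    [20,40,0],
    [20,40,0],
    [20,40,0],
    [20,40,0],
    [20,40,0],
    [20,40,0],
  ],
  rot=[
    [0,0,0],
    [0,0,0],
    [0,0,0],
    [0,0,0],
    [0,0,-0.04],
    [0,0,-0.04],
    [0,0,-0.04],
    [0,0,-0.04],
    [0,0,-0.04],
    [0,0,-0.05],
    [0,0,-0.05],
    [0,0,-0.05],
  ],
)

```text
t: 1.6
eef_pos: [0.4109, -0.2237, 0.391]
ee_rot: [-0.0, -0.04, 0.999, 0.0]
contact_force: [0.1, -0.1, -0.4]
gripper_width: -0.0002
gripper_force: 0.0
```

apply_moves(
  grip=[1,1,1,1,1,1,1,1,1,1,1,1],
  dp=[
    [19,45,0],
    [19,45,0],
    [19,45,0],
    [19,45,0],
    [19,45,0],
    [19,45,0],
    [19,45,0],
    [19,45,0],
    [19,45,0],
    [19,45,0],
    [0,0,0],
    [0,0,0],
  ],
  rot=[
    [0,0,0],
    [0,0,0],
    [0,0,0],
    [0,0,0],
    [0,0,0],
    [0,0,0],
    [0,0,0],
    [0,0,0],
    [0,0,0],
    [0,0,0],
    [0,0,0],
    [0,0,0],
  ],
)

```text
t: 3.1
eef_pos: [0.6006, 0.2248, 0.3908]
ee_rot: [-0.0, -0.04, 0.999, -0.0]
contact_force: [-0.3, -0.1, 0.8]
gripper_width: -0.0002
gripper_force: 0.0
```

apply_moves(
  grip=[1,1,1,1,1,1,1,1,1,1],
  dp=[
    [0,0,-40],
    [0,0,-40],
    [0,0,0],
    [-10,-1,0],
    [-10,-1,0],
    [-10,-1,0],
    [-10,-1,-1],
    [-10,-1,-4],
    [-8,0,-4],
    [-8,-1,-4],
  ],
  rot=[
    [0,0,0],
    [0,0,0],
    [0,0,0],
    [0,0,0],
    [0,0,0],
    [0,0,0],
    [0,0,0],
    [0,0,0],
    [0,0,0],
    [0,0,0],
  ],
)

```text
t: 4.35
eef_pos: [0.534, 0.2189, 0.2979]
ee_rot: [-0.0, -0.04, 0.999, 0.0]
contact_force: [0.3, 1.5, 1.3]
gripper_width: 0.0
gripper_force: 0.7
```

```bash
python3 - <<'E'
from h import *
s=env.state();print(s['eef_pos'],s['contact_force'])
d=grab('scene');t=grab('top')
h=cv2.cvtColor(t['frame'],cv2.COLOR_RGB2HSV)
for nm,lo,hi in(('g',(45,100,40),(85,255,255)),('b',(100,120,40),(130,255,255)),('r',(0,150,80),(8,255,255))):
    m=cv2.inRange(h,lo,hi); m[:, :325]=0; m[:,370:]=0; m[:170]=0; m[245:]=0
    v,u=np.nonzero(m); print(nm,len(u),world(t,u.mean(),v.mean(),.066))
cv2.imwrite('pics/c.png',cv2.resize(np.hstack([d['frame'][110:290,270:450],t['frame'][110:290,120:300]])[:,:,::-1],(800,400),interpolation=2))
E
```

```text
[0.53398622 0.21894309 0.29785141] [0.3015407  1.4636359  1.28160369]
g 110 [ 0.48143726 -0.27924315  0.066     ]
b 119 [ 0.55012475 -0.28589736  0.066     ]
r 101 [ 0.62057603 -0.29367332  0.066     ]
```

View pics/c.png

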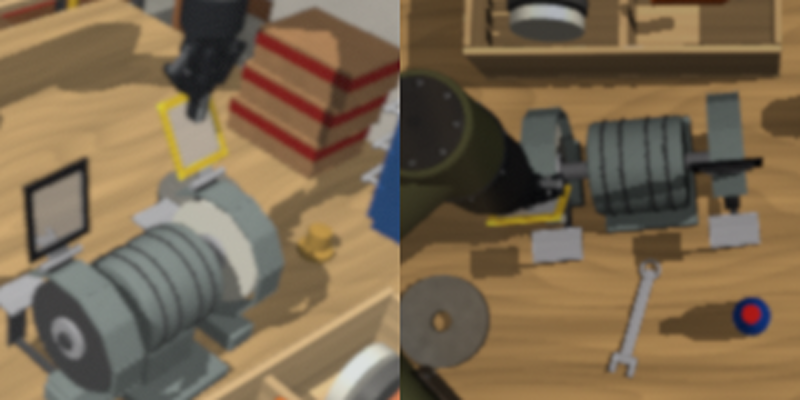

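The fingertips are centred on the back of the pane (scene crop (200,115)) and the shield is swinging. I'll continue along the arc.

apply_moves(
  grip=[1,1,1,1,1,1,1,1,1,1,1,1],
  dp=[
    [-7,-1,-5],
    [-7,0,-5],
    [-6,-1,-7],
    [-5,0,-7],
    [-4,0,-7],
    [-4,-1,-8],
    [-3,0,-8],
    [-3,0,-9],
    [-1,0,-8],
    [-1,0,-7],
    [0,0,-5],
    [0,0,-4],
  ],
  rot=[
    [0,0,0],
    [0,0,0],
    [0,0,0],
    [0,0,0],
    [0,0,0],
    [0,0,0],
    [0,0,0],
    [0,0,0],
    [0,0,0],
    [0,0,0],
    [0,0,0],
    [0,0,0],
  ],
)

```text
t: 5.95
eef_pos: [0.4937, 0.2158, 0.2181]
ee_rot: [0.0, -0.04, 0.999, 0.0]
contact_force: [0.4, -0.0, 1.6]
gripper_width: 0.0001
gripper_force: 0.6
```

apply_moves(
  grip=[1,1,1,1],
  dp=[
    [0,0,-2],
    [0,0,-2],
    [0,0,-1],
    [0,0,0],
  ],
  rot=[
    [0,0,0],
    [0,0,0],
    [0,0,0],
    [0,0,0],
  ],
)

```text
t: 6.45
eef_pos: [0.4935, 0.2159, 0.2132]
ee_rot: [-0.0, -0.04, 0.999, 0.0]
contact_force: [0.7, -0.0, -0.2]
gripper_width: 0.0001
gripper_force: 0.2
```

apply_moves(
  grip=[1,1,1],
  dp=[
    [0,0,-1],
    [0,0,-1],
    [0,0,0],
  ],
  rot=[
    [0,0,0],
    [0,0,0],
    [0,0,0],
  ],
)

```text
t: 6.82
eef_pos: [0.4937, 0.2159, 0.2127]
ee_rot: [0.001, -0.041, 0.999, 0.0]
contact_force: [-2.6, -0.2, 6.4]
gripper_width: -0.0
gripper_force: 3.4
```

apply_moves(
  grip=[1,1,1],
  dp=[
    [0,0,-1],
    [0,0,-1],
    [0,0,0],
  ],
  rot=[
    [0,0,0],
    [0,0,0],
    [0,0,0],
  ],
)

```text
t: 7.2
eef_pos: [0.4938, 0.2159, 0.2124]
ee_rot: [0.001, -0.041, 0.999, 0.001]
contact_force: [-6.4, -0.2, 12.0]
gripper_width: 0.0001
gripper_force: 6.9
```

The reaction rose to 12 N at the predicted stop height, so the shield is on its stop. I'll retreat and travel to above the green button.

apply_moves(
  grip=[1,1,1,1,1,1,1,1,1,1,1,1],
  dp=[
    [0,0,10],
    [0,0,40],
    [0,0,50],
    [0,0,50],
    [0,0,42],
    [-1,-50,0],
    [-1,-50,0],
    [-1,-50,0],
    [-1,-50,0],
    [-1,-50,0],
    [-1,-50,0],
    [-1,-50,0],
  ],
  rot=[
    [0,0,0],
    [0,0,0],
    [0,0,0],
    [0,0,0],
    [0,0,0],
    [0,0,0],
    [0,0,0],
    [0,0,0],
    [0,0,0],
    [0,0,0],
    [0,0,0],
    [0,0,0],
  ],
)

```text
t: 8.7
eef_pos: [0.4863, -0.1356, 0.401]
ee_rot: [-0.0, -0.041, 0.999, 0.0]
contact_force: [0.1, -0.1, 0.1]
gripper_width: -0.0001
gripper_force: 0.0
```

apply_moves(
  grip=[1,1,1,1,1,1,1,1,1,1],
  dp=[
    [-1,-49,0],
    [-1,-49,0],
    [-1,-49,0],
    [0,0,-50],
    [0,0,-50],
    [0,0,-50],
    [0,0,-50],
    [0,0,-50],
    [0,0,0],
    [0,0,0],
  ],
  rot=[
    [0,0,0],
    [0,0,0],
    [0,0,0],
    [0,0,0],
    [0,0,0],
    [0,0,0],
    [0,0,0],
    [0,0,0],
    [0,0,0],
    [0,0,0],
  ],
)

```text
t: 9.95
eef_pos: [0.4844, -0.2818, 0.1539]
ee_rot: [0.001, -0.04, 0.999, -0.001]
contact_force: [0.7, 0.3, -0.1]
gripper_width: 0.0001
gripper_force: 0.0
```

```bash
python3 - <<'E'
from h import *
from scipy.spatial.transform import Rotation as Ro
np.set_printoptions(precision=4,suppress=True)
s=env.state();print(s['eef_pos'],s['contact_force'])
w=grab('wrist');d=grab('scene')
q=s['ee_rot'];T=np.eye(4);T[:3,:3]=Ro.from_quat([q[1],q[2],q[3],q[0]]).as_matrix();T[:3,3]=s['eef_pos']
M=T@w['T_tool_cam']
h=cv2.cvtColor(w['frame'],cv2.COLOR_RGB2HSV);m=cv2.inRange(h,(45,100,40),(85,255,255))
n,l,st,c=cv2.connectedComponentsWithStats(m);i=1+st[1:,4].argmax();print(st[i],c[i])
x,y,ww,hh=st[i][:4]
for u,v in(c[i],(x,y+hh/2),(x+ww,y+hh/2),(x+ww/2,y),(x+ww/2,y+hh)):
    r=M[:3,:3]@np.array([(u-w['cx'])/w['fx'],(v-w['cy'])/w['fy'],1]);o=M[:3,3];print(o+r*(.068-o[2])/r[2])
a=cv2.resize(d['frame'][120:370,170:420],(420,420),interpolation=2)
cv2.imwrite('pics/d.png',cv2.resize(np.hstack([a,w['frame']])[:,:,::-1],(800,343)))
# yellow shield check
h=cv2.cvtColor(d['frame'],cv2.COLOR_RGB2HSV);m=cv2.inRange(h,(22,120,80),(35,255,255));v,u=np.nonzero(m);k=(u>310)&(u<400)&(v>130)&(v<260)
P=np.array([world(d,a,b) for a,b in zip(u[k],v[k])]);P=P[P[:,2]>.15];print(len(P),P.min(0),P.max(0));print(np.linalg.svd(P-P.mean(0),full_matrices=False)[2])
E
```

```text
[ 0.4844 -0.2818  0.1539] [ 0.7395  0.2924 -0.0895]
[ 257  182   49   50 1885] [281.3294 206.5438]
[ 0.4785 -0.2814  0.068 ]
[ 0.4803 -0.299   0.068 ]
[ 0.4774 -0.2634  0.068 ]
[ 0.4604 -0.2827  0.068 ]
[ 0.4982 -0.2796  0.068 ]
184 [ 0.4549 -0.5002  0.2006] [1.1795 0.2653 0.8916]
[[ 0.5807 -0.6061  0.5435]
 [-0.6546 -0.7446 -0.131 ]
 [ 0.484  -0.2797 -0.8291]]
```

View pics/d.png

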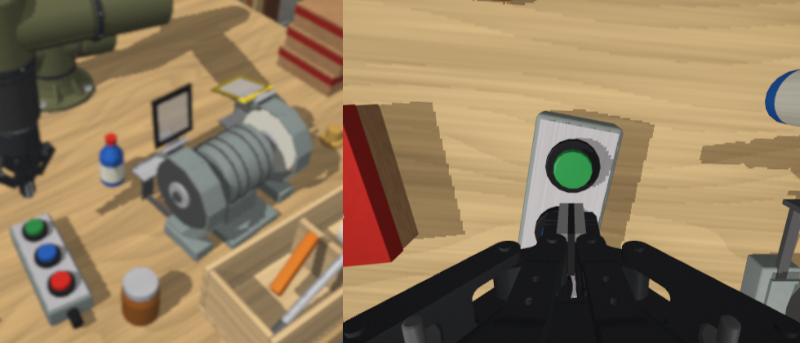

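The shield looks level-or-below in the scene crop at (240,88), and the green cap is clear under the tool. I'll check the shield angle numerically before pressing.

```bash
python3 - <<'E'
from h import *
np.set_printoptions(precision=4,suppress=True)
for n in('scene','top'):
    d=grab(n);h=cv2.cvtColor(d['frame'],cv2.COLOR_RGB2HSV);m=cv2.inRange(h,(20,110,60),(36,255,255));v,u=np.nonzero(m)
    P=np.array([world(d,a,b) for a,b in zip(u,v)])
    P=P[(abs(P[:,1]-.22)<.06)&(abs(P[:,0]-.51)<.08)&(abs(P[:,2]-.22)<.06)]
    c=np.linalg.lstsq(np.c_[P[:,:2]-[.57,.222],np.ones(len(P))],P[:,2],rcond=None)[0]
    print(n,len(P),P.min(0),P.max(0),'plane',c,'angle',np.pi/2+np.arctan(c[0]))
E
```

```text
scene 219 [0.4541 0.1698 0.199 ] [0.5558 0.2679 0.2275] plane [0.2259 0.0367 0.2289] angle 1.792989080982775
top 408 [0.4513 0.1705 0.1955] [0.5579 0.2663 0.2303] plane [0.2186 0.0178 0.2275] angle 1.7859908535090492
```

apply_moves(
  grip=[1,1,1,1,1,1],
  dp=[
    [-3,0,-25],
    [0,0,-25],
    [0,0,-20],
    [0,0,-8],
    [0,0,0],
    [0,0,0],
  ],
  rot=[
    [0,0,0],
    [0,0,0],
    [0,0,0],
    [0,0,0],
    [0,0,0],
    [0,0,0],
  ],
)

```text
t: 10.9
eef_pos: [0.4812, -0.2814, 0.0744]
ee_rot: [0.001, -0.04, 0.999, -0.0]
contact_force: [0.8, 0.0, 0.6]
gripper_width: 0.0001
gripper_force: 0.0
```

The shield angle measures about 1.79, so it is on its stop. Now a gentle press.

apply_moves(
  grip=[1,1,1,1,1],
  dp=[
    [0,0,-3],
    [0,0,-3],
    [0,0,-2],
    [0,0,-1],
    [0,0,0],
  ],
  rot=[
    [0,0,0],
    [0,0,0],
    [0,0,0],
    [0,0,0],
    [0,0,0],
  ],
)

```text
t: 11.52
eef_pos: [0.4808, -0.2812, 0.0647]
ee_rot: [0.0, -0.04, 0.999, -0.0]
contact_force: [1.0, 1.4, 4.2]
gripper_width: 0.0002
gripper_force: 1.7
```

apply_moves(
  grip=[1,1,1,1,1],
  dp=[
    [0,0,-1],
    [0,0,-1],
    [0,0,-1],
    [0,0,-1],
    [0,0,0],
  ],
  rot=[
    [0,0,0],
    [0,0,0],
    [0,0,0],
    [0,0,0],
    [0,0,0],
  ],
)

```text
t: 12.15
eef_pos: [0.4809, -0.2813, 0.062]
ee_rot: [0.0, -0.041, 0.999, -0.0]
contact_force: [-2.9, 4.5, 11.8]
gripper_width: 0.0002
gripper_force: 5.9
```

The tip is at z = .062 with 12 N, so the button has bottomed out. Withdrawing.

apply_moves(
  grip=[1,1,1,1,1,1,1,1,1],
  dp=[
    [0,0,4],
    [0,0,6],
    [0,0,20],
    [0,0,40],
    [0,0,50],
    [0,0,50],
    [-20,-40,0],
    [-20,-40,0],
    [0,0,0],
  ],
  rot=[
    [0,0,0],
    [0,0,0],
    [0,0,0],
    [0,0,0],
    [0,0,0],
    [0,0,0],
    [0,0,0],
    [0,0,0],
    [0,0,0],
  ],
)

```text
t: 13.28
eef_pos: [0.4388, -0.3629, 0.2291]
ee_rot: [-0.001, -0.039, 0.999, 0.001]
contact_force: [0.1, 0.7, 0.1]
gripper_width: -0.0001
gripper_force: 0.0
```

```bash
python3 - <<'E'
from h import *
s=env.state();print(s['eef_pos'],s['contact_force'])
grab('scene')
E
```

```text
[ 0.43883765 -0.36285978  0.22912752] [0.0569858  0.70548553 0.06302348]
```

View pics/scene.png

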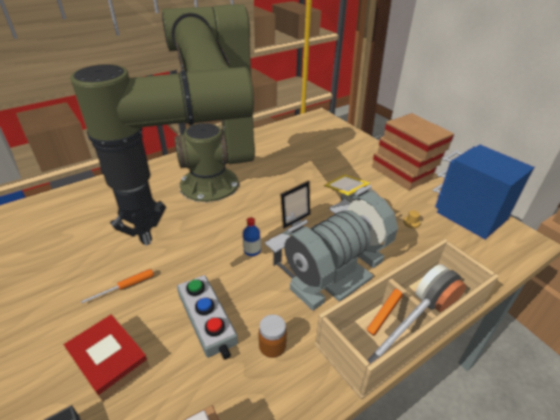

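The yellow shield is down (348,187), the black shield is still up (296,203), the green button is out (195,287) and the loose things are unmoved.

```bash
python3 -c "
from rig import env
print(env.sign_off())"
```

```text
the job is handed in; nothing more can be done
None
```

The job is handed in: the yellow shield is down on its stop (measured about 1.79 rad), and the green button was then pressed fully in and released. The arm is withdrawn; the other buttons, the black shield and the loose things were not touched.

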